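# Push the collector shoe section into the wear gauge

## Task

Push the grey collector carrier with its two carbon strips along the bench, never lifting it, out and round through the gap between the blued feeler block and the bushing rack and into the guide of the red depth gauge, without anything touching the block, the rack or the test lamp. Keep pushing it gently until you feel the gauge's hidden spring plunger, press on the plunger with about 10 N (never more than 18 N) for a full second, then let go slowly so that the carrier stays in the guide resting against the plunger. Leave the loose bushing and the screwdriver alone.

Things in the scene. Friction and masses are not known exactly. Their poses are not given: they have to be found in the camera images.
- carrier: loose collector shoe section, 0.56 to 0.84 kg: grey aluminium plate 90 (its x) by 130 (its y) by 22 mm high, vertical sides, with two black carbon strips 30 wide, 124 long (y) and 14 high on top (36 mm in all), centred 22 mm either side of the middle line. Origin: centre of the underside. Slides on the bench with 1.5 to 4 N of friction. Either end may go in first
- guide: fixed channel: two grey cheeks 46 mm high, 150 long, 97 apart inside, the bench as floor; steel flares start 28 mm before the mouth and widen it to about 122 mm. Origin: on the bench, middle of the mouth where the straight cheeks begin. y axis: into the channel towards the gauge; x axis: across, roughly away from the robot. The carrier goes in with its 130 mm side along y
- gauge: fixed red gauge, origin and axes as the guide's: housing at y 150 to 225 mm, 64 high; roof (underside 52 up) over y 15 to 155. Hidden under it a level brass plunger, 14 thick, mid channel, 12 up, points to the mouth. Its tip waits at y 60 to 85 mm, set anew each time, unmeasured; it yields along +y as a spring without preload: 1.5 N/mm, 18 mm travel, damping 60 N per m/s
- block: fixed blued steel feeler gauge block, 50 mm (x) by 60 mm (y) by 42 mm high. Origin: centre of the underside. It stands beside the way to the mouth, on one side or the other. Must not be touched
- rack: fixed dark wooden rack 50 mm (x) by 60 mm (y) with two brass pivot bushings on it, 45 mm high in all. Origin: centre of the underside. It stands across the lane from the block (the two change places). Must not be touched
- lamp: fixed bayonet socket test lamp: black foot 72 mm across, brass ribbed ring, amber bulb, 120 mm high. Origin: centre of the underside. Must not be touched
- bushing: loose brass bushing, 32 mm across and 28 mm high, off to the left. Origin: centre of the underside. Leave alone
- screwdriver: loose screwdriver lying to the left. Leave alone
There are look-alikes about, which are no part of the job. Of the things that look like the carrier, take the one that is nearest to the robot's base at the start. What is shaped like the gauge but turquoise is not meant.

How it is judged:
By the outcome, as a careful person would: the job done as asked, in the order asked, and still so for the second after the job is handed in, with the robot touching nothing.
It also fails if it takes over 72 s, if anything falls off the work surface, if the arm or the gripper's body presses on something with over 40 N, if the wrist force passes 120 N, or if a joint passes its speed limit or range.

## Robot

A 6-joint arm with a two-finger parallel gripper is mounted at the origin on the work surface. World frame = base frame: x ahead of the robot, y to its left, z up, the work surface at z = 0. Lengths are in m, angles in degrees, forces in N, time in s.
With the tool pointing down it reaches from about 0.3 to 0.75 m from the base axis. Payload 8.5 kg.
Tool frame: the origin (TCP) lies at the very end of the fingers, on their centre line; the grasp point (between the pads) lies 19 mm behind it (env.grip_point_offset is the distance from the TCP to the grasp point, in m); z points along the fingers, y is the direction in which the jaws open and shut (so a half turn about z gives the same grasp; the last joint's range is limited). The gripper opens to 85 mm and grips with 20 to 120 N. Pads are 22 mm wide; open, the fingers measure 114 mm over their backs; the gripper's body (76 mm by 85 mm) begins 54 mm behind the grasp point. The pads swing forward as they close: fully open they stand 13 mm farther back than shut.
Start: joints at [51.492, 21.807, 74.336, -0, 83.858, -12.336], TCP at [0.243, 0.494, 0.231] pointing down, gripper open.
Joint ranges: [-178.18, 178.18], [-50.72, 133.34], [12.68, 142.11], [-81.47, 261.47], [9.98, 163.14], [-165.26, 165.26]. Speed limits (degrees/s): [136.94, 136.94, 180, 180, 180, 180].

## Interface

Orientations are given as a 3x3 rotation matrix whose columns are the frame's x, y, z axes.
In Python, from rig import env gives the robot as it stands.
- The arm moves only by the tool move_arm, never from a script. Its argument "moves" is a list of rows, each a list of 4 numbers: the shift along the tool's x, y, z in mm, then the turn about the tool's z in rad. In form: [[tx, ty, tz, spin], ...]. A call has 1 to 20 rows; each row is the pose to reach, as a shift and turn from the pose commanded when the call began, along the tool's axes at that moment; what a row does not reach only later rows make up. A row lasts 1/10 s, in which the tool goes at most 50 mm and 8.59 degrees, less where a joint would pass 70% of its speed; a pose out of reach is approached as far as the arm can. A call with a gripper value outside its range is refused whole. "grip" is the closure, from 0 (fully open) to 1 (shut), set as the call begins (left out, the last holds). The fingers move at their own pace and stop on an object; "grip_force" is the grip in N (left out, the last holds). Time passes only in rows, so rows that repeat a pose let the fingers close. It gives the time, the measured TCP pose, the force and the opening at its end, in the units of the state.
- env.observe(): the state, without advancing time (a new reading comes with each control period).
- env.get_image(name): name is "side" or "top" or "wrist"; returns the picture (480x640x3 uint8, red, green, blue); there is no depth.
- env.get_calibration(name): a dict with "fovy" (degrees; the focal length in pixels is half the picture's height over the tangent of half this angle, whatever the lens; pixels are square), "cx", "cy" (the principal point, pixels), "extrinsics" (4x4, takes a point from world to camera coordinates); the wrist camera has in their place "tool_from_camera" (4x4, takes a point from camera to tool coordinates, whose origin is the TCP and whose axes are the flange's). Camera axes: x right, y up, looking along -z (the intrinsics and any distortion apply to the point x, -y, -z); pixel columns grow to the right and rows downward; lengths in m; the calibration is good to about 2 mm. A picture is of the moment at which its call begins: read the wrist's pose just before it. get_calibration takes no time and is no camera call.
- env.close_job(): hands the job in, once; it reports no verdict.
Trained networks look in the newest picture that a camera, given by its name, has taken for a name from the list of things; names that differ only in an ending like _2 or _b are one class to them, and where a whole thing is asked for, a point or a joint stands for the part that bears it (a point fixed in the world has none). Each returns a list of dicts, best first, with "conf" (0 to 1); they miss things now and then, are a little off and sometimes report something else, mostly with a low value. They report only what shows in the picture. A call takes as long as a camera call. They do not tell look-alikes from the thing itself.
- env.silhouettes(camera, name): "region" (480x640 bool, what is visible of it) and "point" ([row, column] in pixels, amid what is visible of it).
- env.tip_of(camera, name): "point" ([row, column] in pixels: a listed point, or the origin of a listed thing).
The state is a dict: "time_s": time; "q": joint angles; "qvel": joint speeds; "joint_efforts": joint torques, N m; "position": TCP position; "tool_rot": TCP orientation; "ft_force": force on the tool from outside, world axes, zero at the start; "wrist_torque": the same for the moment, N m; "grip_width": finger opening in m.
Only numpy, scipy, OpenCV 4.12 (cv2) and the standard library are available. Lean on these libraries where they do the work, as an engineer would, in place of code of your own. Each camera call takes 0.05 s, during which the arm holds its last target.

## Working session

There is one attempt and no reset: what is moved stays moved. The work goes in short steps, Python scripts to look and compute and a tool call to move; the robot and the scene stay as the last step left them, time stands still between calls to the robot, and variables do not carry over. Pictures are saved under pics/ and viewed, and the job is handed in when it is done.

Besides the shell and the picture viewer there is one more tool, called by a JSON object that holds its "method" and its "body", one argument or row to a line. move_arm: Moves the arm, as the interface text tells. Its arguments: {"type":"object","properties":{"moves":{"type":"array"},"grip":{"type":"number"},"grip_force":{"type":"number"}},"required":["moves"]}

```bash
mkdir -p pics; ls
python3 - <<'E'
from rig import env
import cv2,numpy as np
o=env.observe()
for k,v in o.items(): print(k,np.round(v,3).tolist())
for c in ["side","top"]:
    im=env.get_image(c); cv2.imwrite(f"pics/{c}0.png",im[:,:,::-1])
for c in ["side","top","wrist"]:
    print(c,env.get_calibration(c))
E
```

```text
pics
time_s 0.0
q [51.491, 21.841, 74.386, 0.0, 83.859, -12.336]
qvel [-0.033, 0.003, 0.022, 0.063, -0.032, 0.017]
joint_efforts [0.0, -44.847, -23.128, -0.0, 0.005, -0.0]
position [0.242, 0.493, 0.231]
tool_rot [[-0.897, 0.441, -0.001], [0.441, 0.897, -0.001], [0.0, -0.001, -1.0]]
ft_force [0.481, -0.029, -0.592]
wrist_torque [0.013, 0.037, -0.087]
grip_width 0.086
side {'fovy': 48.71442167913464, 'cx': 321.94193283709296, 'cy': 243.42371399934328, 'extrinsics': array([[-0.99953169, -0.02762057,  0.01317241,  0.52618759],
       [ 0.02959699, -0.76324383,  0.64543231, -0.10081853],
       [-0.00777345,  0.64551991,  0.76370388, -1.40227891],
       [ 0.        ,  0.        ,  0.        ,  1.        ]])}
top {'fovy': 57.12127789209483, 'cx': 318.35177935119924, 'cy': 233.93760171714024, 'extrinsics': array([[-0.01776162, -0.99960398, -0.02182685, -0.05939924],
       [ 0.99420492, -0.01997217,  0.10562995, -0.54387182],
       [-0.10602405, -0.01982421,  0.99416593, -1.17365604],
       [ 0.        ,  0.        ,  0.        ,  1.        ]])}
wrist {'fovy': 62.271978684907914, 'cx': 319.3940195813294, 'cy': 240.42296962282373, 'tool_from_camera': array([[-1.62355020e-04,  9.56263746e-01,  2.92505762e-01,
         7.31841299e-02],
       [ 9.99999905e-01,  3.71389904e-05,  4.33633628e-04,
         1.03718480e-03],
       [ 4.03804749e-04,  2.92505805e-01, -9.56263662e-01,
        -1.43054941e-01],
       [ 0.00000000e+00,  0.00000000e+00,  0.00000000e+00,
         1.00000000e+00]])}
```

View pics/side0.png

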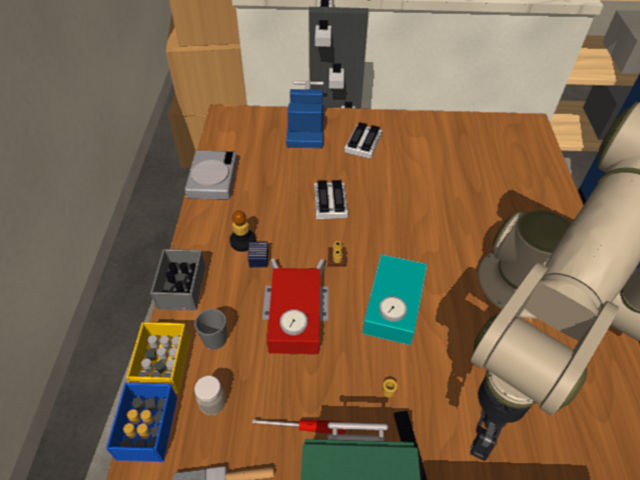

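View pics/top0.png

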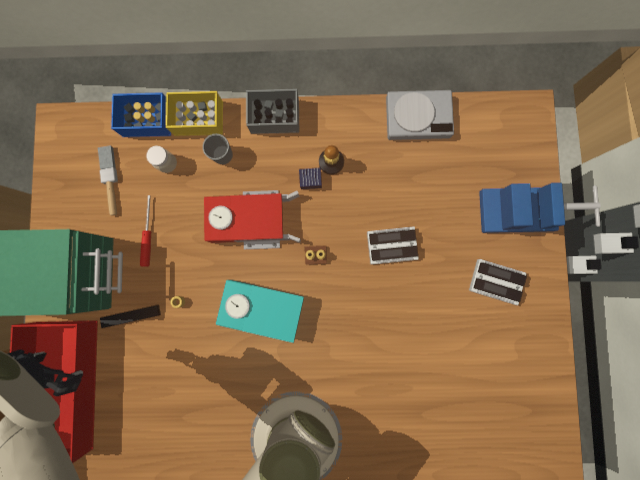

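```bash
cat > h.py <<'E'
from rig import env
import cv2,numpy as np
from scipy.optimize import minimize
def cam(c,state=None):
    k=env.get_calibration(c); f=240/np.tan(np.radians(k['fovy']/2))
    if c=='wrist':
        s=state or env.observe()
        T=np.eye(4);T[:3,:3]=s['tool_rot'];T[:3,3]=s['position']
        E=np.linalg.inv(T@k['tool_from_camera'])
    else: E=k['extrinsics']
    return f,k['cx'],k['cy'],E
def proj(P,C):
    f,cx,cy,E=C; p=np.asarray(P)@E[:3,:3].T+E[:3,3]
    return np.stack([cx+f*p[...,0]/-p[...,2], cy-f*p[...,1]/-p[...,2]],-1)
def back(uv,z,C):
    f,cx,cy,E=C; R=E[:3,:3]; o=-R.T@E[:3,3]
    d=R.T@np.array([(uv[0]-cx)/f,-(uv[1]-cy)/f,-1]); return o+d*(z-o[2])/d[2]
def box(cx,cy,lx,ly,z0,z1):
    return np.array([[cx+sx*lx/2,cy+sy*ly/2,z] for sx in(-1,1) for sy in(-1,1) for z in(z0,z1)])
def place(B,x,y,th):
    c,s=np.cos(th),np.sin(th); B=np.asarray(B); return np.stack([x+c*B[...,0]-s*B[...,1],y+s*B[...,0]+c*B[...,1],B[...,2]],-1)
def cyl(r,z0,z1,n=32):
    a=np.linspace(0,2*np.pi,n,endpoint=False); return np.concatenate([np.stack([r*np.cos(a),r*np.sin(a),0*a+z],-1) for z in(z0,z1)])
M={'carrier':[box(0,0,.09,.13,0,.022),box(.022,0,.03,.124,.022,.036),box(-.022,0,.03,.124,.022,.036)],
'block':[box(0,0,.05,.06,0,.042)],'rack':[box(0,0,.05,.06,0,.03),],
'lamp':[cyl(.036,0,.012)],'gauge':[box(0,.1875,.097,.075,0,.064),box(0,.085,.097,.14,.052,.064)]}
def mask(parts,pose,C,S=4):
    m=np.zeros((480*S,640*S),np.uint8)
    for B in parts:
        p=proj(place(B,*pose),C)*S+(S-1)/2
        cv2.fillConvexPoly(m,cv2.convexHull(np.round(p).astype(np.int32)),1)
    return cv2.resize(m.astype(np.float32),(640,480),interpolation=cv2.INTER_AREA)
def fit(parts,regs,x0,symth=True):
    def cost(v):
        return sum(np.abs(mask(parts,(v[0],v[1],v[2]),C)-r).sum()/r.sum() for C,r in regs)
    s=np.array([[0,0,0],[.015,0,0],[0,.015,0],[0,0,.15]])
    b=minimize(cost,x0,method='Nelder-Mead',options=dict(initial_simplex=np.array(x0)+s,xatol=1e-4,fatol=1e-4))
    return b.x,b.fun
E
cat > m.py <<'E'
from h import *
import pickle
D={}
for c in ["side","top"]:
    env.get_image(c); C=cam(c)
    for n in ['carrier','guide','gauge','block','rack','lamp','bushing']:
        L=env.silhouettes(c,n); D[c,n]=L
        for d in L[:4]:
            ys,xs=np.where(d['region']); p=d['point']
            print(c,n,round(d['conf'],2),np.round(p),'area',len(xs),'bbox',xs.min(),xs.max(),ys.min(),ys.max(),'w',np.round(back((p[1],p[0]),.03,C),3))
        for d in env.tip_of(c,n)[:3]:
            p=d['point'];print('   tip',round(d['conf'],2),np.round(p,1),np.round(back((p[1],p[0]),.0,C),4))
pickle.dump(D,open('D.pkl','wb'))
print(env.observe()['time_s'])
E
python3 m.py
```

```text
side carrier 0.85 [199. 328.] area 1133 bbox 314 346 180 218 w [ 0.518 -0.255  0.03 ]
side carrier 0.68 [140. 364.] area 887 bbox 344 380 122 156 w [ 0.404 -0.535  0.03 ]
   tip 0.66 [200.9 330. ] [ 0.51  -0.279  0.   ]
   tip 0.62 [143.1 363.3] [ 0.4041 -0.5535  0.    ]
side guide 0.87 [298. 321.] area 528 bbox 263 327 260 320 w [0.527 0.092 0.03 ]
side gauge 0.91 [300. 394.] area 4058 bbox 363 425 255 343 w [0.345 0.092 0.03 ]
side gauge 0.81 [313. 293.] area 4333 bbox 266 319 268 353 w [0.594 0.139 0.03 ]
   tip 0.94 [271.1 404.9] [ 0.3048 -0.0232  0.    ]
   tip 0.83 [279.6 297.6] [0.5902 0.0157 0.    ]
side block 0.92 [255. 257.] area 508 bbox 247 267 241 267 w [ 0.7   -0.038  0.03 ]
side block 0.73 [315. 292.] area 4323 bbox 266 319 268 354 w [0.596 0.146 0.03 ]
   tip 0.94 [258.5 256.6] [ 0.7055 -0.0511  0.    ]
side rack 0.62 [256. 340.] area 364 bbox 328 345 242 266 w [ 0.481 -0.045  0.03 ]
side rack 0.53 [200. 330.] area 1136 bbox 314 346 180 218 w [ 0.511 -0.252  0.03 ]
   tip 0.78 [258.5 335. ] [ 0.4925 -0.0592  0.    ]
side lamp 0.89 [234. 239.] area 658 bbox 229 254 211
[... 870 characters left out ...]
218.6 287.9] [0.5906 0.0155 0.    ]
   tip 0.63 [318.7 307.6] [ 0.3131 -0.0356  0.    ]
top block 0.9 [175. 311.] area 441 bbox 299 321 167 188 w [ 0.706 -0.052  0.03 ]
   tip 0.82 [180.2 311.5] [ 0.6988 -0.0525  0.    ]
top rack 0.62 [254. 318.] area 379 bbox 305 326 245 263 w [ 0.488 -0.066  0.03 ]
top rack 0.52 [178. 309.] area 447 bbox 299 321 167 188 w [ 0.7   -0.048  0.03 ]
   tip 0.71 [254.1 314.9] [ 0.4895 -0.0585  0.    ]
top lamp 0.66 [157. 328.] area 572 bbox 318 343 145 173 w [ 0.755 -0.1    0.03 ]
   tip 0.66 [160.1 330.4] [ 0.7557 -0.1071  0.    ]
top bushing 0.48 [299. 172.] area 124 bbox 171 184 296 307 w [0.373 0.328 0.03 ]
   tip 0.4 [300.  175.2] [0.3699 0.3301 0.    ]
1.6
```

```bash
cat > f.py <<'E'
from h import *
import pickle
D=pickle.load(open('D.pkl','rb')); Cs={c:cam(c) for c in('side','top')}
g=lambda c,n,i:(Cs[c],D[c,n][i]['region'].astype(np.float32))
for nm,parts,r,x0 in [('carrier',M['carrier'],[g('side','carrier',0),g('top','carrier',0)],(.513,-.268,0.05)),
 ('block',M['block'],[g('side','block',0),g('top','block',0)],(.70,-.05,0)),
 ('rack',M['rack'],[g('side','rack',0),g('top','rack',0)],(.488,-.06,0))]:
    for sel in ([0],[1],[0,1]):
        x,fv=fit(parts,[r[i] for i in sel],x0); print(nm,sel,np.round(x[:2],4),np.degrees(x[2]).round(2),round(fv,3))
rg=[g('side','gauge',1),g('top','gauge',1)]
for sel in ([0],[1],[0,1]):
  best=None
  for w in np.arange(.1,.15,.005):
    x,fv=fit([box(0,.12,w,.21,.052,.064),box(0,.1875,w,.075,0,.064)],[rg[i] for i in sel],(.59,.016,0))
    if best is None or fv<best[1]: best=(x,fv,w)
  print('gauge',sel,np.round(best[0],4),np.degrees(best[0][2]),best[1:])
im=cv2.imread('pics/top0.png')[140:300,190:440]; cv2.imwrite('pics/top_crop.png',cv2.resize(im,None,fx=3.2,fy=3.2,interpolation=cv2.INTER_CUBIC))
im=cv2.imread('pics/side0.png')[170:360,220:440]; cv2.imwrite('pics/side_crop.png',cv2.resize(im,None,fx=3.1,fy=3.1,interpolation=cv2.INTER_CUBIC))
E
python3 f.py
```

```text
carrier [0] [ 0.5116 -0.2733] 3.55 0.058
carrier [1] [ 0.5114 -0.2708] 4.88 0.045
carrier [0, 1] [ 0.5117 -0.2721] 4.01 0.108
block [0] [ 0.7005 -0.049 ] 3.56 0.085
block [1] [ 0.7015 -0.0492] 4.05 0.097
block [0, 1] [ 0.7007 -0.0488] 4.2 0.193
rack [0] [ 0.486  -0.0642] -0.75 0.265
rack [1] [ 0.4879 -0.0609] 1.33 0.122
rack [0, 1] [ 0.4889 -0.0614] -0.73 0.406
gauge [0] [0.5934 0.0081 0.0205] 1.1771712559391994 (np.float64(0.024477845057845116), np.float64(0.12000000000000002))
gauge [1] [0.5922 0.0103 0.0192] 1.0974482419915312 (np.float64(0.024301676079630852), np.float64(0.12000000000000002))
gauge [0, 1] [0.593  0.0104 0.0195] 1.1187029508837638 (np.float64(0.0514032319188118), np.float64(0.12000000000000002))
```

View pics/top_crop.png

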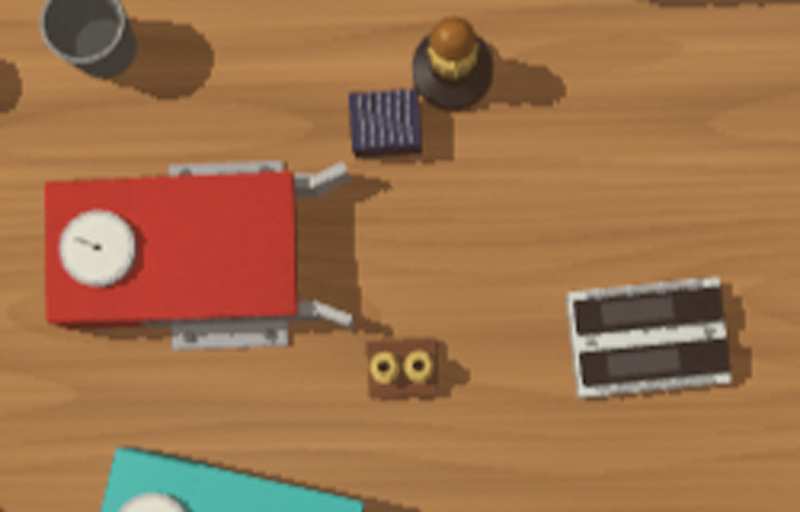

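View pics/side_crop.png

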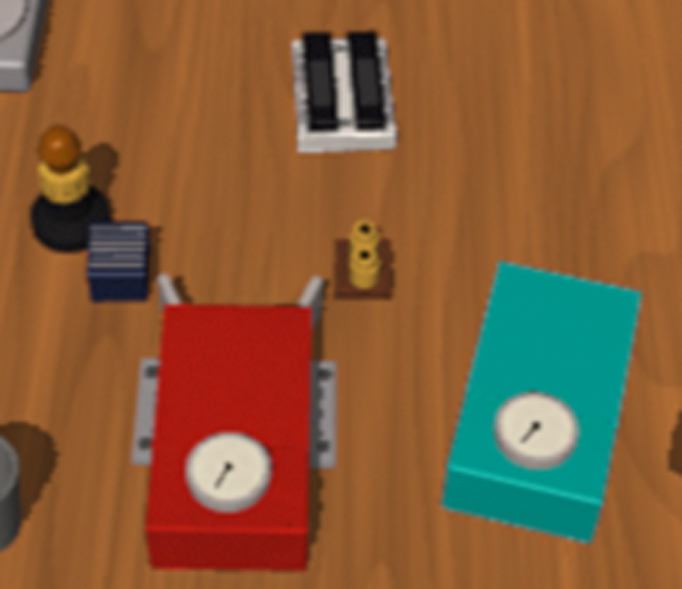

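```bash
cat >> h.py <<'E'
# note 'pose commanded when the call began' ~ measured pose
def row(p,yaw=None,s=None):
    s=s or env.observe(); R=np.array(s['tool_rot']); d=R.T@(np.array(p)-s['position'])*1000
    cur=np.degrees(np.arctan2(R[1,1],R[0,1]))
    sp=0 if yaw is None else -np.radians((yaw-cur+180)%360-180)
    print('row',np.round(d,1),round(float(sp),4),'cur yaw',cur.round(2))
E
python3 -c "
from h import *
row((.415,-.276,.12),91.1)"
```

```text
row [-494.2 -614.6  111.3] -0.476 cur yaw 63.83
```

{"method": "move_arm", "body": {
  "moves": [
    [-494,-614.5,111,-0.476],
    [-494,-614.5,111,-0.476],
    [-494,-614.5,111,-0.476],
    [-494,-614.5,111,-0.476],
    [-494,-614.5,111,-0.476],
    [-494,-614.5,111,-0.476],
    [-494,-614.5,111,-0.476],
    [-494,-614.5,111,-0.476],
    [-494,-614.5,111,-0.476],
    [-494,-614.5,111,-0.476],
    [-494,-614.5,111,-0.476],
    [-494,-614.5,111,-0.476],
    [-494,-614.5,111,-0.476],
    [-494,-614.5,111,-0.476],
    [-494,-614.5,111,-0.476],
    [-494,-614.5,111,-0.476],
    [-494,-614.5,111,-0.476],
    [-494,-614.5,111,-0.476],
    [-494,-614.5,111,-0.476],
    [-494,-614.5,111,-0.476]
  ],
  "grip": 0.35
}}

```text
time_s: 3.6
position: [0.4148, -0.2744, 0.1207]
tool_rot: [[-1.0, -0.021, 0.0], [-0.021, 1.0, 0.0], [-0.0, 0.0, -1.0]]
ft_force: [-0.1, 0.5, 0.7]
grip_width: 0.0558
```

Run:
```python
from h import *
s=env.observe();print(s['position'],s['grip_width'],s['q'])
im=env.get_image('wrist'); C=cam('wrist',s)
img=im[:,:,::-1].copy()
L=env.silhouettes('wrist','carrier')
for d in L: 
    print(d['conf'],d['point']); x,fv=fit(M['carrier'],[(C,d['region'].astype(np.float32))],(.512,-.272,.07)); print(x,np.degrees(x[2]),fv)
for B in M['carrier']:
    p=proj(place(B,.5117,-.272,np.radians(4.2)),C); cv2.polylines(img,[cv2.convexHull(p.round().astype(np.int32))],1,(0,0,255))
cv2.imwrite('pics/w1.png',img)
row((.415,-.276,.006),91.1)
```

```text
[ 0.41480498 -0.27440891  0.12070114] 0.05584954551520677 [-4.71538946e+01  2.32702720e+01  9.25074625e+01  5.24005664e-03
  6.42261619e+01 -1.38334066e+02]
0.84 [368.7, 322.2]
[ 0.51276057 -0.27338348  0.0745041 ] 4.2687706426253165 0.217278391122818
0.55 [212.9, 5.2]
[ 0.71755556 -0.37977778 -1.16333333] -66.65409016688577 1.0
row [  0.   -1.2 114.8] 0.0014 cur yaw 91.18
```

View pics/w1.png

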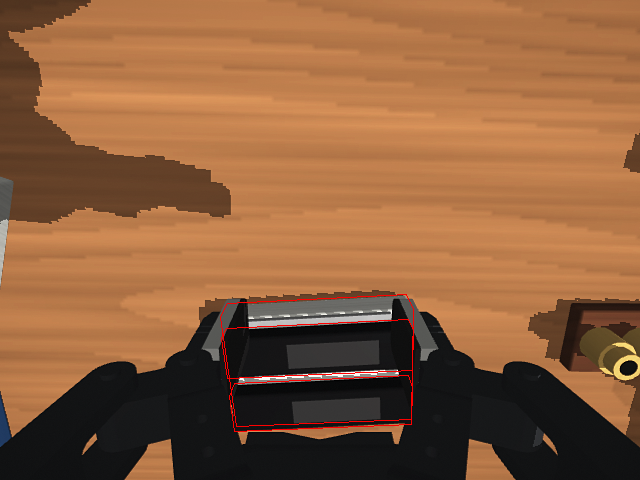

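{"method": "move_arm", "body": {
  "moves": [
    [0,-1,45,0],
    [0,-1,90,0],
    [0,-1,105,0],
    [0,-1,115,0],
    [0,-1,115,0]
  ]
}}

```text
time_s: 4.2
position: [0.4149, -0.2763, 0.0049]
tool_rot: [[-1.0, -0.02, -0.001], [-0.02, 1.0, 0.001], [0.001, 0.001, -1.0]]
ft_force: [0.2, 0.3, 1.1]
grip_width: 0.0556
```

Run:
```python
from h import *
row((.5415,-.276,.006),91.1)
im=env.get_image('side'); cv2.imwrite('pics/s2.png',cv2.resize(im[120:280,280:520,::-1],None,fx=3.3,fy=3.3))
```

```text
row [-126.6   -2.2   -1.2] 0.0005 cur yaw 91.13
```

View pics/s2.png

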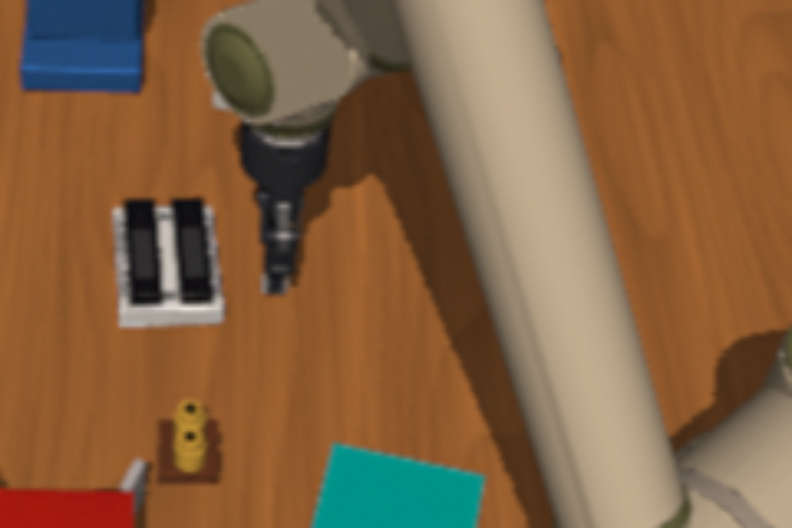

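{"method": "move_arm", "body": {
  "moves": [
    [-20,0,0,0],
    [-32,0,0,0],
    [-38,0,0,0],
    [-42,0,0,0],
    [-47,0,0,0],
    [-53,-0.5,-0.5,0],
    [-59,-0.5,-0.5,0],
    [-65,-1,-0.5,0],
    [-71,-1,-1,0],
    [-77,-1,-1,0],
    [-83,-1,-1,0],
    [-89,-1.5,-1,0],
    [-95,-1.5,-1,0],
    [-101,-1.5,-1,0],
    [-107,-2,-1,0],
    [-113,-2,-1,0],
    [-118,-2,-1,0],
    [-122,-2,-1,0],
    [-124,-2,-1,0],
    [-124,-2,-1,0]
  ]
}}

```text
time_s: 6.25
position: [0.5395, -0.2764, 0.0064]
tool_rot: [[-1.0, -0.019, 0.001], [-0.019, 1.0, -0.0], [-0.001, -0.0, -1.0]]
ft_force: [-1.5, 1.1, -0.2]
grip_width: 0.0559
```

```bash
cat > c.py <<'E'
from h import *
import sys
s=env.observe(); x0=[float(a) for a in sys.argv[1:4]]; x0[2]=np.radians(x0[2])
for c in ['side','top']:
    im=env.get_image(c); C=cam(c); L=env.silhouettes(c,'carrier')
    cv2.imwrite(f"pics/{c}_{s['time_s']:.1f}.png",im[:,:,::-1])
    for d in L:
        p=d['point']; w=back((p[1],p[0]),.03,C)
        if np.hypot(*(w[:2]-x0[:2]))<.06:
            x,fv=fit(M['carrier'],[(C,d['region'].astype(np.float32))],x0); print(c,np.round(x[:2],4),np.degrees(x[2]).round(2),round(fv,3),d['conf'])
s=env.observe();print('tcp',np.round(s['position'],4),'yaw',np.degrees(np.arctan2(s['tool_rot'][1][1],s['tool_rot'][0][1])),s['ft_force'],s['time_s'],np.round(s['q']))
E
python3 c.py .598 -.272 1.1
```

```text
side [ 0.5982 -0.2767] 2.3 0.062 0.93
top [ 0.6026 -0.272 ] 2.08 3.482 0.92
tcp [ 0.5394 -0.2766  0.0067] yaw 91.09151493408228 [ 0.66295668 -0.296768    0.46162725] 6.45 [ -38.   41.   81.    0.   58. -129.]
```

{"method": "move_arm", "body": {
  "moves": [
    [5,0,0,0],
    [20,0,-5,0],
    [35,0,-40,0],
    [35,0,-90,0],
    [35,0,-115,0],
    [35,0,-115,0]
  ]
}}

```text
time_s: 7.05
position: [0.505, -0.2782, 0.1254]
tool_rot: [[-1.0, -0.019, 0.006], [-0.019, 1.0, -0.005], [-0.006, -0.005, -1.0]]
ft_force: [0.3, 0.4, -0.3]
grip_width: 0.0553
```

```bash
python3 c.py .598 -.274 1.1; python3 -c "
from h import *
row((.598,-.378,.12),1.1)"
```

```text
side [ 0.5979 -0.2751] -1.57 0.057 0.78
top [ 0.5986 -0.2681] 5.82 1.116 0.78
tcp [ 0.5033 -0.2767  0.12  ] yaw 91.09267757520095 [0.57154247 0.05785791 0.50187204] 7.25 [ -41.   30.   80.    0.   70. -132.]
row [ -92.7 -103.1   -0.3] 1.5707 cur yaw 91.09
```

{"method": "move_arm", "body": {
  "moves": [
    [-10,-45,0,0.15],
    [-20,-90,0,0.3],
    [-60,-103,0,0.45],
    [-92.5,-103,0,0.6],
    [-92.5,-103,0,0.75],
    [-92.5,-103,0,0.9],
    [-92.5,-103,0,1.05],
    [-92.5,-103,0,1.2],
    [-92.5,-103,0,1.35],
    [-92.5,-103,0,1.5],
    [-92.5,-103,0,1.571],
    [-92.5,-103,0,1.571],
    [-92.5,-103,0,1.571]
  ]
}}

```text
time_s: 8.55
position: [0.5981, -0.3781, 0.1201]
tool_rot: [[-0.021, 1.0, -0.001], [1.0, 0.021, 0.001], [0.001, -0.001, -1.0]]
ft_force: [-0.2, 0.6, -1.0]
grip_width: 0.0555
```

```bash
python3 c.py .598 -.274 1.1
python3 - <<'E'
from h import *
s=env.observe(); im=env.get_image('wrist');C=cam('wrist',s); img=im[:,:,::-1].copy()
L=env.silhouettes('wrist','carrier')
for d in L[:2]: 
    x,fv=fit(M['carrier'],[(C,d['region'].astype(np.float32))],(.598,-.274,.02)); print(d['conf'],x,np.degrees(x[2]),fv)
for B in M['carrier']:
    p=proj(place(B,.598,-.274,np.radians(1.1)),C); cv2.polylines(img,[cv2.convexHull(p.round().astype(np.int32))],1,(0,0,255))
cv2.imwrite('pics/w3.png',img)
row((.598,-.378,.006),1.1)
E
```

```text
side [ 0.5966 -0.2748] 0.92 0.049 0.78
tcp [ 0.5984 -0.3782  0.1211] yaw 1.1428766493234177 [-0.59170649 -0.25407158 -0.14363283] 8.75 [-42.  43.  55.   0.  83. -43.]
0.76 [ 0.59702887 -0.27375865  0.0187175 ] 1.0724336946239288 0.012668678537011147
0.68 [ 0.538 -0.129 -0.73 ] -41.8259190445501 1.0
row [  0.3  -0.4 115.2] 0.0003 cur yaw 1.12
```

View pics/w3.png

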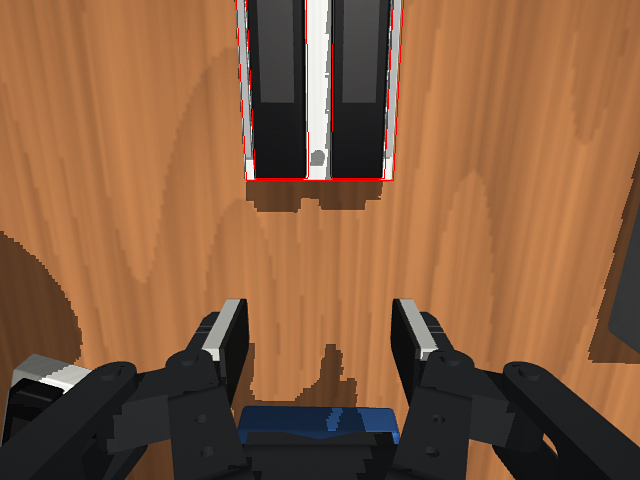

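{"method": "move_arm", "body": {
  "moves": [
    [0,0,45,0],
    [0,0,90,0],
    [0,0,108,0],
    [0,0,115,0],
    [0,0,115,0],
    [10,0,115,0],
    [18,0,115,0],
    [24,0,115,0],
    [29,0,115,0],
    [34,0,115,0],
    [40,0,115,0],
    [47,0,115,0],
    [54,0,115,0],
    [61,0,115,0],
    [68,0,115,0],
    [75,0,115,0],
    [82,0,115,0],
    [89,0,115,0],
    [94,0,115,0],
    [96,0,115,0]
  ]
}}

```text
time_s: 10.85
position: [0.5971, -0.2831, 0.0074]
tool_rot: [[-0.019, 1.0, 0.002], [1.0, 0.019, -0.003], [-0.003, 0.002, -1.0]]
ft_force: [0.5, -6.2, 3.0]
grip_width: 0.0555
```

```bash
cat > c2.py <<'E'
from h import *
import sys
x0=[float(a) for a in sys.argv[1:4]]; x0[2]=np.radians(x0[2])
G=(.593,.0104,np.radians(1.1)); 
for c in ['side','top','wrist'][:int(sys.argv[4]) if len(sys.argv)>4 else 3]:
    s=env.observe(); im=env.get_image(c); C=cam(c,s if c=='wrist' else None); img=im[:,:,::-1].copy(); L=env.silhouettes(c,'carrier')
    for d in L:
        p=d['point']; w=back((p[1],p[0]),.03,C)
        if np.hypot(*(w[:2]-x0[:2]))<.1:
            x,fv=fit(M['carrier'],[(C,d['region'].astype(np.float32))],x0); print(c,np.round(x[:2],4),np.degrees(x[2]).round(2),round(fv,3),round(d['conf'],2))
    for B in M['carrier'][:1]: cv2.polylines(img,[cv2.convexHull(proj(place(B,*x0),C).round().astype(np.int32))],1,(0,0,255))
    for sx in(-1,1):
        for z in (0,.046):
            p=proj(place([[sx*.0485,0,z],[sx*.0485,.15,z]],*G),C).round().astype(int); cv2.line(img,tuple(map(int,p[0])),tuple(map(int,p[1])),(0,255,0),1)
    if c!='wrist':
        img=cv2.resize(img[140:300,190:440] if c=='top' else img[170:330,220:440],None,fx=3.2,fy=3.2,interpolation=cv2.INTER_CUBIC)
    cv2.imwrite(f"pics/{c}_{s['time_s']:.1f}.png",img); print(f"pics/{c}_{s['time_s']:.1f}.png")
s=env.observe();print('tcp',np.round(s['position'],4),'yaw',np.degrees(np.arctan2(s['tool_rot'][1][1],s['tool_rot'][0][1])),s['ft_force'],s['time_s'],np.round(s['q']))
E
python3 c2.py .597 -.206 1.1
```

```text
side [ 0.5954 -0.2075] 1.31 0.058 0.97
pics/side_10.8.png
top [ 0.5948 -0.1613] 5.52 1.301 0.62
pics/top_10.9.png
wrist [ 0.5959 -0.2059] 0.93 0.008 0.63
pics/wrist_11.1.png
tcp [ 0.5969 -0.2829  0.0069] yaw 1.0787215217771193 [ 0.62540036 -4.687518    3.56357274] 11.15 [-36.  45.  71.  -0.  64. -37.]
```

View pics/wrist_11.1.png

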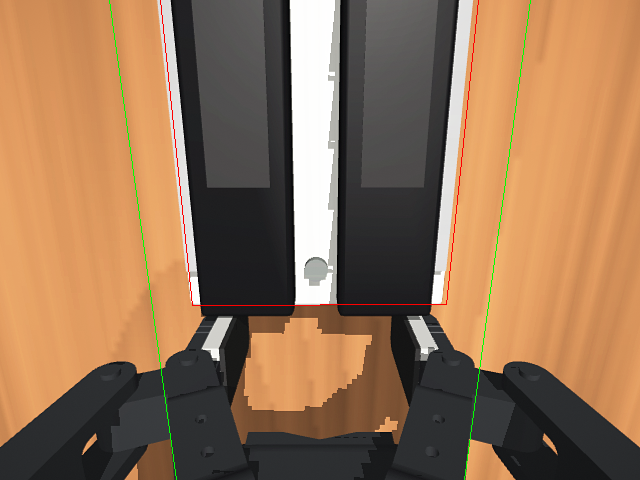

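View pics/side_10.8.png

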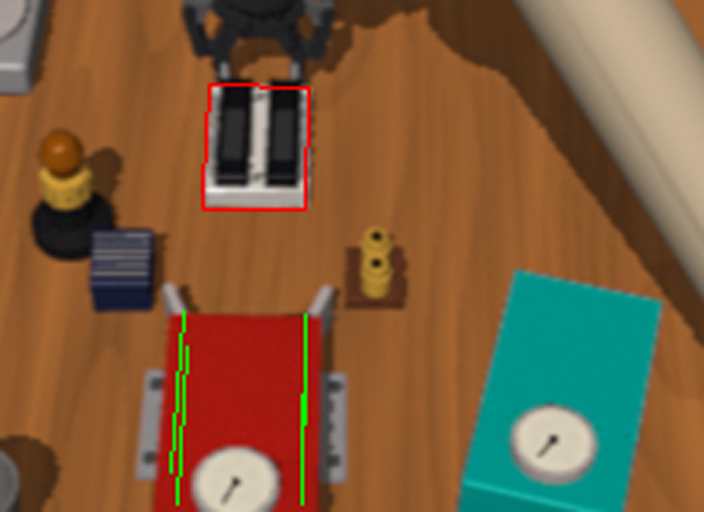

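View pics/top_10.9.png

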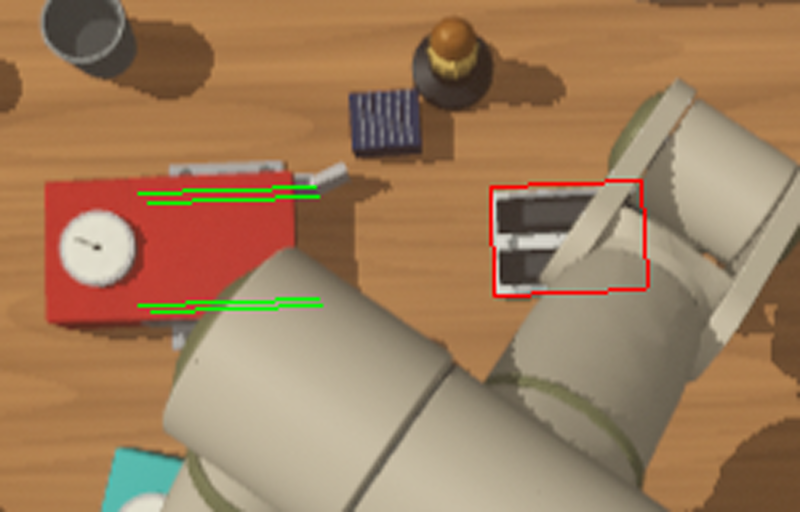

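Run:
```python
from h import *
C=cam('top')
for uv in [(190+345/3.2,140+170/3.2),(190+350/3.2,140+318/3.2)]: print(back(uv,.046,C))
C=cam('side')
for uv in [(220+171/3.2,170+290/3.2),(220+327/3.2,170+290/3.2)]: print(back(uv,.046,C))
row((.5935,-.185,.006),1.1)
```

```text
[ 0.65326045 -0.01625839  0.046     ]
[ 0.52709683 -0.0188379   0.046     ]
[ 0.65345512 -0.009262    0.046     ]
[ 0.52678982 -0.01408336  0.046     ]
row [98.  -1.6  0.7] -0.0004 cur yaw 1.08
```

{"method": "move_arm", "body": {
  "moves": [
    [4,0,0.5,0],
    [10,0,0.5,0],
    [17,-0.2,0.5,0],
    [24,-0.4,0.5,0],
    [31,-0.5,0.5,0],
    [38,-0.6,0.5,0],
    [45,-0.7,0.5,0],
    [52,-0.8,0.5,0],
    [59,-1,0.5,0],
    [66,-1.2,0.5,0],
    [73,-1.3,0.5,0],
    [80,-1.5,0.5,0],
    [86,-1.6,0.5,0],
    [91,-1.6,0.5,0],
    [95,-1.6,0.5,0],
    [98,-1.6,0.5,0],
    [98,-1.6,0.5,0]
  ]
}}

```text
time_s: 12.85
position: [0.5937, -0.1851, 0.0066]
tool_rot: [[-0.019, 1.0, 0.002], [1.0, 0.019, -0.002], [-0.002, 0.002, -1.0]]
ft_force: [0.9, -5.4, 4.7]
grip_width: 0.0556
```

```bash
python3 c2.py .594 -.108 1.1
```

```text
side [ 0.5927 -0.1071] 1.84 0.043 0.77
pics/side_12.8.png
top [ 0.5946 -0.0897] 2.88 2.321 0.74
pics/top_12.9.png
wrist [ 0.5928 -0.1082] 1.01 0.005 0.67
pics/wrist_13.1.png
tcp [ 0.5936 -0.1851  0.0064] yaw 1.0736828126854614 [ 0.88145012 -5.8764021   5.07353469] 13.15 [-28.  42.  78.  -0.  60. -29.]
```

View pics/side_12.8.png

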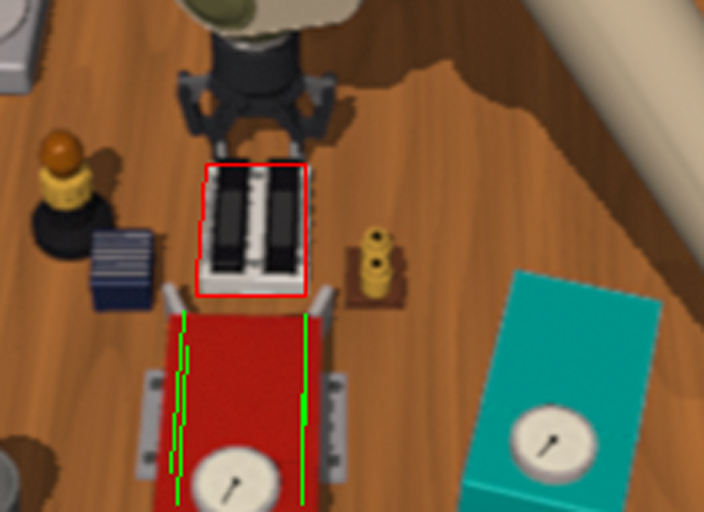

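View pics/wrist_13.1.png

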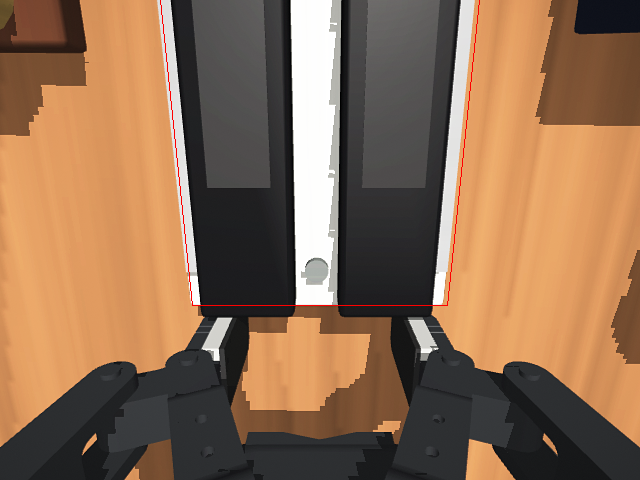

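{"method": "move_arm", "body": {
  "moves": [
    [3,0,0,0],
    [8,0,0,0],
    [13,0,0,0],
    [18,0,0,0],
    [23,0,0,0],
    [28,0,0,0],
    [33,0,0,0],
    [38,0,0,0],
    [43,0,0,0],
    [48,0,0,0]
  ]
}}

```text
time_s: 14.15
position: [0.5926, -0.1372, 0.0064]
tool_rot: [[-0.019, 1.0, 0.001], [1.0, 0.019, -0.002], [-0.002, 0.001, -1.0]]
ft_force: [0.2, -7.7, 5.9]
grip_width: 0.0553
```

```bash
python3 c2.py .5922 -.06 1.1 1
```

```text
side [ 0.5913 -0.0817] 3.6 0.218 0.72
pics/side_14.2.png
tcp [ 0.5925 -0.1364  0.0062] yaw 1.0895519762786496 [ 1.4183426 -3.6959163  3.0696817] 14.25 [-24.  41.  81.  -0.  58. -25.]
```

View pics/side_14.2.png

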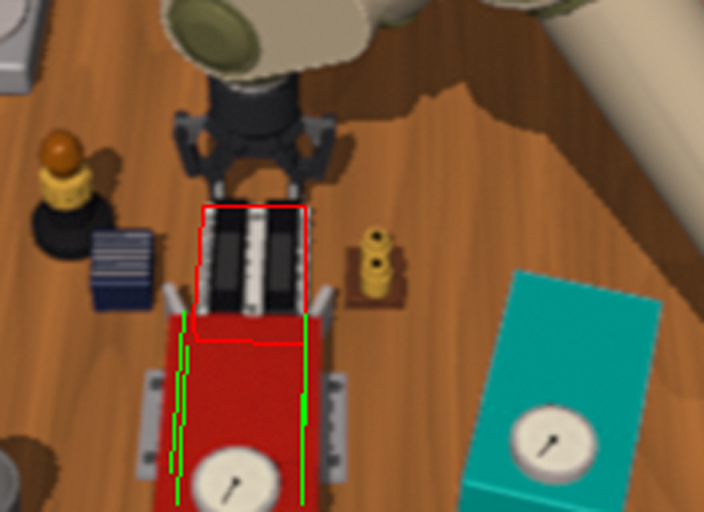

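{"method": "move_arm", "body": {
  "moves": [
    [3,0,0,0],
    [7,0,0,0],
    [12,0,0,0],
    [17,0,0,0],
    [22,0,0,0],
    [27,0,0,0],
    [32,0,0,0],
    [37,0,0,0],
    [42,0,0,0],
    [47,0,0,0],
    [50,0,0,0]
  ]
}}

```text
time_s: 15.35
position: [0.5915, -0.087, 0.0062]
tool_rot: [[-0.019, 1.0, 0.001], [1.0, 0.019, -0.001], [-0.001, 0.001, -1.0]]
ft_force: [0.7, -7.6, 4.7]
grip_width: 0.0558
```

```bash
python3 c2.py .591 -.01 1.1 1
```

```text
side [ 0.5901 -0.0839] -0.11 0.986 0.86
pics/side_15.3.png
tcp [ 0.5915 -0.0866  0.0061] yaw 1.0861988010285357 [ 1.38220484 -4.50372767  3.14241072] 15.45 [-20.  40.  83.  -0.  57. -21.]
```

View pics/side_15.3.png

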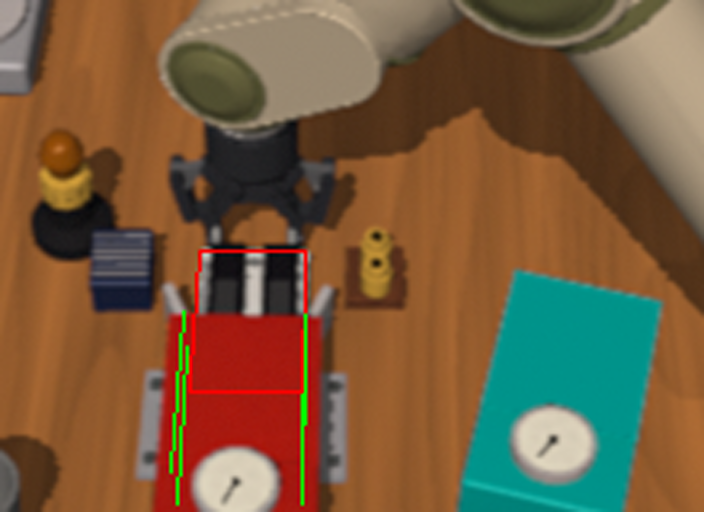

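{"method": "move_arm", "body": {
  "moves": [
    [1,0,0,0],
    [2,0,0,0],
    [3,0,0,0],
    [4,0,0,0],
    [5,0,0,0],
    [6,0,0,0]
  ]
}}

```text
time_s: 16.05
position: [0.5914, -0.0812, 0.0061]
tool_rot: [[-0.019, 1.0, 0.001], [1.0, 0.019, -0.001], [-0.001, 0.001, -1.0]]
ft_force: [0.9, -7.5, 4.2]
grip_width: 0.0555
```

{"method": "move_arm", "body": {
  "moves": [
    [1,0,0,0],
    [2,0,0,0],
    [3,0,0,0],
    [4,0,0,0]
  ]
}}

```text
time_s: 16.45
position: [0.5913, -0.0772, 0.0061]
tool_rot: [[-0.019, 1.0, 0.001], [1.0, 0.019, -0.001], [-0.001, 0.001, -1.0]]
ft_force: [1.4, -6.9, 3.7]
grip_width: 0.0559
```

{"method": "move_arm", "body": {
  "moves": [
    [1,0,0,0],
    [2,0,0,0],
    [3,0,0,0]
  ]
}}

```text
time_s: 16.75
position: [0.5912, -0.0742, 0.0061]
tool_rot: [[-0.019, 1.0, 0.001], [1.0, 0.019, -0.001], [-0.001, 0.001, -1.0]]
ft_force: [0.0, -6.7, 3.7]
grip_width: 0.0554
```

{"method": "move_arm", "body": {
  "moves": [
    [1,0,0,0],
    [2,0,0,0],
    [3,0,0,0]
  ]
}}

```text
time_s: 17.05
position: [0.5912, -0.0712, 0.0061]
tool_rot: [[-0.019, 1.0, 0.001], [1.0, 0.019, -0.001], [-0.001, 0.001, -1.0]]
ft_force: [0.8, -7.3, 4.1]
grip_width: 0.0554
```

{"method": "move_arm", "body": {
  "moves": [
    [1,0,0,0],
    [2,0,0,0]
  ]
}}

```text
time_s: 17.25
position: [0.5911, -0.0692, 0.0061]
tool_rot: [[-0.019, 1.0, 0.001], [1.0, 0.019, -0.001], [-0.001, 0.001, -1.0]]
ft_force: [1.1, -6.3, 3.4]
grip_width: 0.0556
```

{"method": "move_arm", "body": {
  "moves": [
    [1,0,0,0],
    [2,0,0,0]
  ]
}}

```text
time_s: 17.45
position: [0.5911, -0.0672, 0.0061]
tool_rot: [[-0.019, 1.0, 0.001], [1.0, 0.019, -0.001], [-0.001, 0.001, -1.0]]
ft_force: [0.4, -7.9, 4.4]
grip_width: 0.0555
```

{"method": "move_arm", "body": {
  "moves": [
    [1,0,0,0],
    [2,0,0,0]
  ]
}}

```text
time_s: 17.65
position: [0.5911, -0.0652, 0.0061]
tool_rot: [[-0.019, 1.0, 0.001], [1.0, 0.019, -0.001], [-0.001, 0.001, -1.0]]
ft_force: [1.2, -8.1, 4.3]
grip_width: 0.0555
```

{"method": "move_arm", "body": {
  "moves": [
    [1,0,0,0],
    [2,0,0,0]
  ]
}}

```text
time_s: 17.85
position: [0.5911, -0.0636, 0.0061]
tool_rot: [[-0.019, 1.0, 0.001], [1.0, 0.019, -0.002], [-0.002, 0.001, -1.0]]
ft_force: [0.7, -9.8, 4.4]
grip_width: 0.0556
```

{"method": "move_arm", "body": {
  "moves": [
    [1,0,0,0],
    [2,0,0,0]
  ]
}}

```text
time_s: 18.05
position: [0.591, -0.062, 0.0061]
tool_rot: [[-0.019, 1.0, 0.001], [1.0, 0.019, -0.003], [-0.003, 0.001, -1.0]]
ft_force: [0.3, -12.3, 4.6]
grip_width: 0.0557
```

{"method": "move_arm", "body": {
  "moves": [
    [1,0,0,0],
    [2,0,0,0],
    [3,0,0,0]
  ]
}}

```text
time_s: 18.35
position: [0.5911, -0.0596, 0.0061]
tool_rot: [[-0.019, 1.0, 0.001], [1.0, 0.019, -0.004], [-0.004, 0.001, -1.0]]
ft_force: [-0.3, -16.1, 3.5]
grip_width: 0.0555
```

{"method": "move_arm", "body": {
  "moves": [
    [0.6,0,0,0],
    [1.2,0,0,0],
    [1.2,0,0,0]
  ]
}}

```text
time_s: 18.65
position: [0.591, -0.0587, 0.0061]
tool_rot: [[-0.019, 1.0, 0.001], [1.0, 0.019, -0.004], [-0.004, 0.001, -1.0]]
ft_force: [-0.2, -14.8, 2.9]
grip_width: 0.0558
```

{"method": "move_arm", "body": {
  "moves": [
    [0.2,0,0,0],
    [0.2,0,0,0],
    [0.2,0,0,0],
    [0.2,0,0,0],
    [0.2,0,0,0],
    [0.2,0,0,0],
    [0.2,0,0,0],
    [0.2,0,0,0],
    [0.2,0,0,0],
    [0.2,0,0,0],
    [0.2,0,0,0],
    [0.2,0,0,0],
    [0.2,0,0,0],
    [0.2,0,0,0],
    [0.2,0,0,0],
    [0.2,0,0,0]
  ]
}}

```text
time_s: 20.25
position: [0.591, -0.0586, 0.0061]
tool_rot: [[-0.019, 1.0, 0.001], [1.0, 0.019, -0.004], [-0.004, 0.001, -1.0]]
ft_force: [-0.6, -15.4, 3.0]
grip_width: 0.0553
```

{"method": "move_arm", "body": {
  "moves": [
    [-0.4,0,0,0],
    [-0.8,0,0,0],
    [-1.2,0,0,0],
    [-1.6,0,0,0],
    [-2,0,0,0],
    [-2.4,0,0,0],
    [-2.8,0,0,0],
    [-3.2,0,0,0],
    [-3.6,0,0,0],
    [-4,0,0,0],
    [-4.4,0,0,0],
    [-4.8,0,0,0],
    [-5.2,0,0,0],
    [-5.6,0,0,0],
    [-6,0,0,0],
    [-6.4,0,0,0],
    [-6.8,0,0,0],
    [-7.2,0,0,0],
    [-7.6,0,0,0],
    [-8,0,0,0]
  ]
}}

```text
time_s: 22.25
position: [0.5908, -0.064, 0.0059]
tool_rot: [[-0.019, 1.0, 0.0], [1.0, 0.019, 0.0], [0.0, 0.0, -1.0]]
ft_force: [-0.1, -0.9, -0.3]
grip_width: 0.0559
```

{"method": "move_arm", "body": {
  "moves": [
    [-0.4,0,0,0],
    [-0.8,0,0,0],
    [-1.2,0,0,0],
    [-1.6,0,0,0],
    [-2,0,0,0],
    [-2.4,0,0,0],
    [-2.8,0,0,0],
    [-3.2,0,0,0],
    [-3.6,0,0,0],
    [-4,0,0,0],
    [-6,0,0,0],
    [-9,0,0,0],
    [-13,0,0,0],
    [-18,0,0,0],
    [-24,0,0,0],
    [-30,0,0,0],
    [-30,0,0,0]
  ]
}}

```text
time_s: 23.95
position: [0.5914, -0.095, 0.0058]
tool_rot: [[-0.018, 1.0, 0.0], [1.0, 0.018, -0.0], [-0.0, 0.0, -1.0]]
ft_force: [-0.4, 0.3, -0.1]
grip_width: 0.0557
```

Run:
```python
from h import *
s=env.observe(); print(s['position'],s['ft_force'])
for c in('wrist','side'):
    im=env.get_image(c)[:,:,::-1]
    if c=='side': im=cv2.resize(im[170:330,220:440],None,fx=3.2,fy=3.2,interpolation=cv2.INTER_CUBIC)
    else:
        C=cam(c,s); im=im.copy(); L=env.silhouettes(c,'carrier')
        for d in L[:2]: print(d['conf'],d['point'])
        uv=None
    cv2.imwrite(f'pics/rel_{c}.png',im)
```

```text
[ 0.59143843 -0.09495952  0.00580074] [-0.4420348   0.30887443 -0.06354001]
0.9 [102.9, 317.9]
```

View pics/rel_wrist.png

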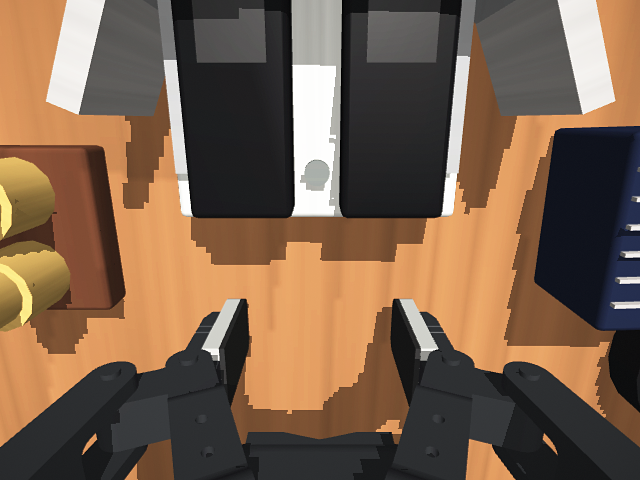

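View pics/rel_side.png

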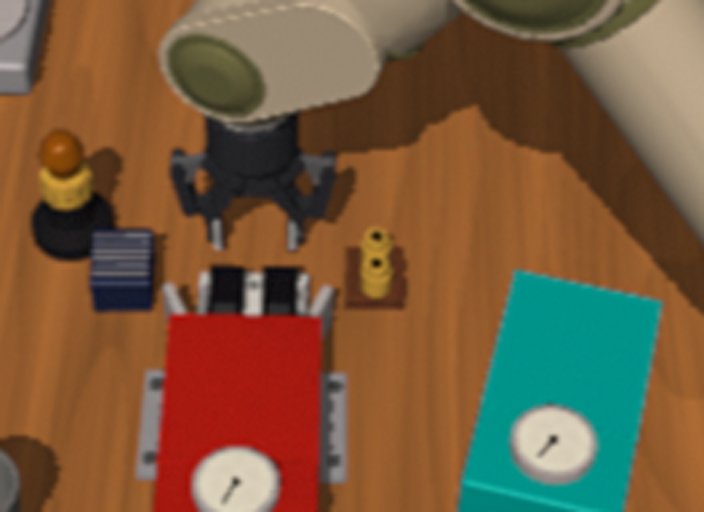

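Run:
```python
from h import *
s=env.observe();C=cam('wrist',s)
for u,v,z in [(190,216,.022),(318,216,.022),(450,216,.022),(318,208,.022)]: print(np.round(back((u,v),z,C),4))
D=env.get_image('wrist')
row((.592,-.16,.006),1.1)
```

```text
[ 0.5498 -0.0503  0.022 ]
[ 0.5917 -0.0495  0.022 ]
[ 0.635  -0.0487  0.022 ]
[ 0.5917 -0.0469  0.022 ]
row [-66.2  -0.6  -0.2] -0.0001 cur yaw 1.09
```

{"method": "move_arm", "body": {
  "moves": [
    [-10,0,0,0],
    [-25,0,0,0],
    [-45,0,-2,0],
    [-65,0,-5,0],
    [-70,0,-30,0],
    [-70,0,-70,0],
    [-70,0,-110,0],
    [-70,0,-150,0],
    [-70,0,-150,0]
  ]
}}

```text
time_s: 25.05
position: [0.5947, -0.1662, 0.1619]
tool_rot: [[-0.018, 1.0, 0.01], [1.0, 0.018, -0.005], [-0.005, 0.01, -1.0]]
ft_force: [-0.3, -0.1, -0.4]
grip_width: 0.0559
```

Run:
```python
from h import *
s=env.observe();C=cam('wrist',s); im=env.get_image('wrist')[:,:,::-1].copy()
for y in(-.0533,-.0495):
    p=proj([[.547,y,.022],[.636,y,.022]],C).round().astype(int); cv2.line(im,tuple(map(int,p[0])),tuple(map(int,p[1])),(0,0,255) if y<-.05 else (0,255,0),1)
cv2.imwrite('pics/fin_wrist.png',im)
im=env.get_image('top'); cv2.imwrite('pics/fin_top.png',im[:,:,::-1])
print(s['position'],s['time_s'],s['ft_force'],s['qvel'])
```

```text
[ 0.59465259 -0.16621764  0.16194011] 25.05 [-0.26904011 -0.10624207 -0.38672407] [ 0.04456572  3.68637265  5.72556998 -0.03687736 -4.23808558  0.07318588]
```

View pics/fin_wrist.png

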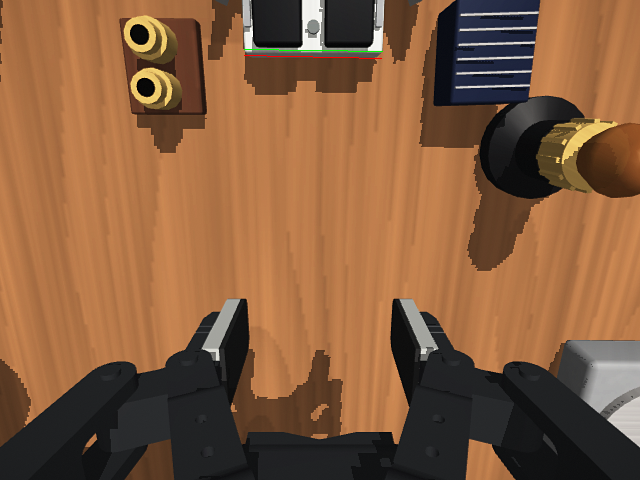

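View pics/fin_top.png

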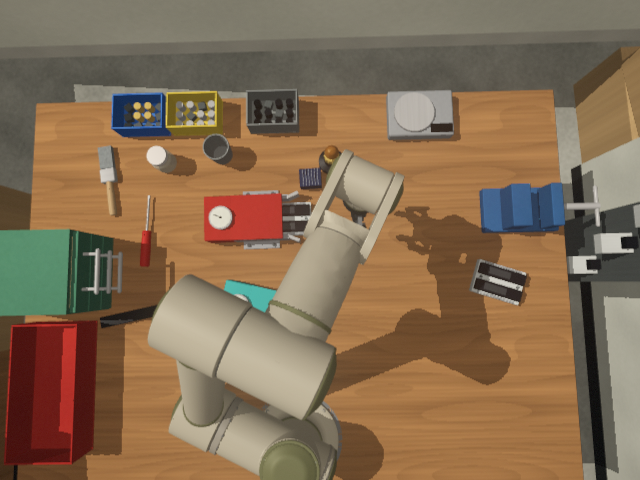

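{"method": "move_arm", "body": {
  "moves": [
    [0,0,0,0],
    [0,0,0,0],
    [0,0,0,0]
  ]
}}

```text
time_s: 25.45
position: [0.5924, -0.164, 0.1548]
tool_rot: [[-0.019, 1.0, -0.002], [1.0, 0.019, 0.001], [0.001, -0.002, -1.0]]
ft_force: [0.8, -0.4, -0.4]
grip_width: 0.0555
```

```bash
python3 -c "
from rig import env
print(env.close_job(), env.observe()['time_s'])"
```

```text
the job is handed in; nothing more can be done
the job is handed in; nothing more can be done
```

The carrier is in the red gauge's guide, resting against the plunger, and the job was handed in at about 25 s. I used the carrier nearest the base (0.58 m away, against 0.68 m for the other). I pushed it sideways clear of the rack, then along the bench between the block and the rack into the guide.

- **Plunger contact:** I felt the plunger as the pushing force climbed at about 1.5 N/mm above a roughly 7 N sliding baseline.
- **Pressing:** I compressed it about 6.5 mm, which is roughly 10 N by travel. The wrist read 14.8–15.4 N in total, friction included, and I held it for more than 1.6 s. By wrist force alone, the plunger load depends on how much friction is subtracted: about 8–10 N at the likely values, and at most 15.4 N.
- **Release:** I backed off at about 4 mm/s and the force fell to zero.

**Last checks:** The final pictures show the carrier in the guide with its rear edge about 3–4 mm further in than where contact began. By that estimate it still rests against the plunger, held by friction. The block, rack and lamp look clear of the carrier and gripper in the pictures, and no sideways force spike appeared in the readings at the end of each move. The gripper is clear of everything.

Two measurements of the guide's centre differed by about 3 mm (x 0.590 and 0.593), but the carrier went in without noticeable side force. The top camera was partly blocked by the arm during the pushes, so I left its carrier fits out and relied on the side and wrist cameras.

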